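# Pack the third board into the rack and close the stop

### The job

Two cut boards already stand on edge against the fence of the plywood rack. Find the one board on the table that is the same size as those two (not the short one, not the thick one), stand it on edge in the gap beside them, parallel to them and with its ends about level with theirs. Then slide the rack's stop up until it presses the three boards snugly together against the fence, and let go.

Things in the scene. Friction and masses are not known exactly. Their poses are not given: they have to be found in the camera images.
- board_mid (a point): Centre of the loose board to be packed: bare pine, 140 mm long (its x), 28 mm thick (its y), 70 mm high (its z, up), about 0.14 kg. It stands on its long narrow edge on the table, centre 35 mm up. Two unwanted loose pine offcuts of the same height stand nearby: one only 68 mm long, one 60 mm thick.
- rack: Fixed plywood rack; origin at the centre of its base's underside. Base 200 (x) by 300 (y), 12 mm thick. Fence at the +y end: inner face y = +130 mm, top 97 mm up. Two loose boards like the wanted one stand against it, lengths along x, centred on x = 0, filling y = +74 to +130. The free gap runs from y = +74 back to the stop's face. Packed, the third board's centre is at x 0, y +60, z +47 mm.
- stop (a joint): Travel (m) of the sliding stop along rack +y, towards the fence; 0 is fully back. Its pushing face (150 mm wide, top 85 mm above the table) is at rack y = -89 mm + travel. Starts at 0 to 20 mm; with three boards packed snugly it reads 135 mm. Slides with about 2 N of friction and stays where it is left.
- stop_grip (a point): Grip point on the stop's upright plywood tab, 60 mm long (rack x), 18 mm thick (rack y), from 85 to 140 mm above the table. The point is at the middle of its length and thickness, 115 mm above the table, 9 mm behind the pushing face. Its axes are the rack's.

How it is judged:
By the outcome, as a careful person would: the job done as asked, in the order asked, and still so for the second after the job is handed in, with the robot touching nothing.
It also fails if it takes over 50 s, if anything falls off the work surface, if the arm or the gripper's body presses on something with over 40 N, if the wrist force passes 120 N, or if a joint passes its speed limit or range.

### The arm

A 6-joint arm with a two-finger parallel gripper is mounted at the origin on the work surface. World frame = base frame: x ahead of the robot, y to its left, z up, the work surface at z = 0. Lengths are in m, angles in rad, forces in N, time in s.
With the tool pointing down it reaches from about 0.375 to 0.9 m from the base axis. Payload 3.1 kg.
Tool frame: the origin (TCP) lies midway between the tips of the shut fingers; the grasp point (between the pads) lies pinch_z behind it (pinch_z is the distance from the TCP to the grasp point, in m); y points along the fingers, z is the direction in which the jaws open and shut, and the axes are right-handed (so a half turn about y gives the same grasp; the last joint's range is limited). The gripper opens to 87 mm and grips with 3 to 60 N. Pads are 19 mm wide; open, the fingers measure 117 mm over their backs; the gripper's body (75 mm by 190 mm) begins 51 mm behind the grasp point.
Start: joints at [0.928, 0.527, 1.433, -0, 1.181, -0.178], TCP at [0.28, 0.559, 0.223] pointing down, gripper open.
Joint ranges: [-3.08, 3.08], [-0.75, 2.2], [0.22, 2.44], [-1.43, 4.57], [0, 2.65], [-2.85, 2.85]. Speed limits (rad/s): [2.79, 2.79, 3.14, 3.14, 3.14, 3.14].

### API

Orientations are given as a unit quaternion [x, y, z, w].
In Python, from rig import get_obs, camera, hand_in, pinch_z gives the robot as it stands. The module is installed in compiled form; this text tells all that it offers.
- The arm moves only by the tool arm_command, never from a script. Its argument "plan" is a list of rows, each a list of 2 entries, a list of its own where there are three numbers: the shift along the world's x, y, z in units of 25 mm (1.0 is 25 mm), then the turn about the world's z in units of 5 degrees (1.0 is 5 degrees). A call has 1 to 5 rows; each row is the pose to reach, as a shift and turn from the pose commanded when the call began; what a row does not reach only later rows make up. A row lasts 1/10 s, in which the tool goes at most 50 mm and 8.59 degrees, less where a joint would pass 70% of its speed; a pose out of reach is approached as far as the arm can. A call with a gripper value outside its range is refused whole. "fingers" is the opening, from -1 (shut) to 1 (fully open), set as the call begins (left out, the last holds). The fingers move at their own pace and stop on an object; "force" is the grip in N (left out, the last holds). Time passes only in rows, so rows that repeat a pose let the fingers close. It gives the time, the measured TCP pose, the force and the opening at its end, in the units of the state.
- get_obs(): the state, without advancing time (a new reading comes with each control period).
- camera(name): name is "scene" or "top"; returns a dict with "pixels" (420x560x3 uint8, red, green, blue), "camera_matrix" (3x3 intrinsics, pixels), "distortion" ([k1, k2, p1, p2, k3] as OpenCV has them; the pictures are not rectified), "R" (3x3) and "t" (3): a world point X has camera coordinates R X + t. Camera axes: x right, y down, z forward; pixel columns grow to the right and rows downward; lengths in m; the calibration is good to about 2 mm. A picture is of the moment at which its call begins. There is no depth.
- hand_in(): hands the job in, once; it reports no verdict.
The state is a dict: "time": time; "q": joint angles; "joint_velocities": joint speeds; "joint_torque": joint torques, N m; "position": TCP position; "tool_rot": TCP orientation; "ft_force": force on the tool from outside, world axes, zero at the start; "moment": the same for the moment, N m; "grip_width": finger opening in m.
Only numpy, scipy, OpenCV 4.12 (cv2) and the standard library are available. Lean on these libraries where they do the work, as an engineer would, in place of code of your own. Each camera call takes 0.05 s, during which the arm holds its last target.

## Working session

There is one attempt and no reset: what is moved stays moved. The work goes in short steps, Python scripts to look and compute and a tool call to move; the robot and the scene stay as the last step left them, time stands still between calls to the robot, and variables do not carry over. Pictures are saved under pics/ and viewed, and the job is handed in when it is done.

Besides the shell and the picture viewer there is one more tool, called after "Emit:" by a JSON object that holds its "api" and its "payload", one argument or row to a line. arm_command: Moves the arm, as the interface text tells. Its arguments: {"type":"object","properties":{"plan":{"type":"array"},"fingers":{"type":"number"},"force":{"type":"number"}},"required":["plan"]}

```bash
mkdir -p pics; python3 - <<'E'
from rig import *
import cv2,numpy as np
o=get_obs();print(o, pinch_z)
for n in("scene","top"):
    c=camera(n);cv2.imwrite(f"pics/{n}0.png",c["pixels"][:,:,::-1]);print(n,c["camera_matrix"],c["distortion"],c["R"],c["t"])
E
```

```text
{'time': 0.0, 'q': array([ 9.28506691e-01,  5.28435062e-01,  1.43389598e+00, -1.57726185e-06,
        1.18138334e+00, -1.78529768e-01]), 'joint_velocities': array([-0.00205438, -0.00278921,  0.00156013,  0.00152365,  0.00168166,
        0.00016333]), 'joint_torque': array([ 5.14809071e-04, -4.40039599e+01, -1.76592153e+01,  6.32181438e-02,
        5.81989659e-02, -1.64317989e-04]), 'position': array([0.27912069, 0.55840044, 0.22159275]), 'tool_rot': array([ 0.68886956, -0.162797  ,  0.16219935, -0.68749344]), 'ft_force': array([ 0.70608657, -0.52710306,  0.45299626]), 'moment': array([-0.01768111,  0.06086354, -0.00540936]), 'grip_width': 0.08695985336205503} 0.0187
scene [[534.67297153   0.         278.06232783]
 [  0.         534.67297153 203.07346283]
 [  0.           0.           1.        ]] [-0.04823811  0.          0.          0.          0.        ] [[-0.80487677  0.59331719 -0.01216903]
 [ 0.45807689  0.60811593 -0.6483522 ]
 [-0.37727833 -0.52741798 -0.76124329]] [ 0.50566895 -0.16111127  1.30302306]
top [[507.64941462   0.         276.24401308]
 [  0.         507.64941462 199.93960435]
 [  0.           0.           1.        ]] [0.05548961 0.         0.         0.         0.        ] [[-0.01105384 -0.99993392  0.00315753]
 [-0.99766693  0.01081592 -0.06740701]
 [ 0.06736841 -0.00389527 -0.99772056]] [-0.0577314   0.56276063  0.92444452]
```

View pics/scene0.png

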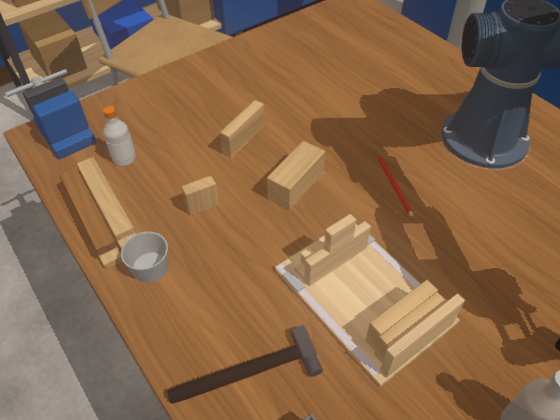

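View pics/top0.png

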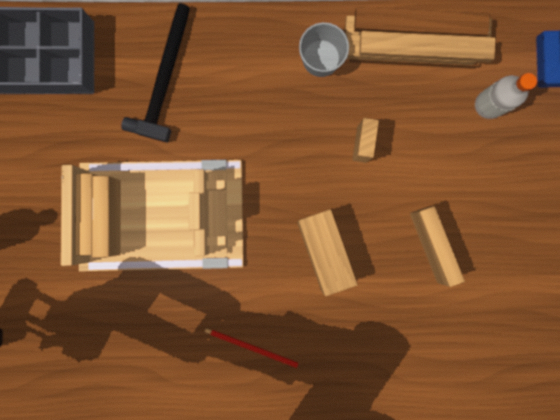

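The top view shows the wanted board at about (438,246), the thick one at (327,252) and the short one at (368,139). The rack has its fence at the left, around column 67, and the stop tab near (195,211).

```bash
cat > h.py <<'E'
from rig import *
import cv2,numpy as np
def ray(c,px,z):
    px=np.array(px,float).reshape(-1,1,2)
    n=cv2.undistortPoints(px,c["camera_matrix"],c["distortion"]).reshape(-1,2)
    d=np.c_[n,np.ones(len(n))]@c["R"]; o=-c["R"].T@c["t"]
    s=(z-o[2])/d[:,2]; return o+d*s[:,None]
def proj(c,X):
    r,_=cv2.Rodrigues(c["R"]);return cv2.projectPoints(np.array(X,float).reshape(-1,3),r,c["t"],c["camera_matrix"],c["distortion"])[0].reshape(-1,2)
E
python3 - <<'E'
from h import *
c=camera("top");im=c["pixels"][:,:,::-1].copy()
b=im.astype(int)
big=cv2.resize(im[190:310,380:500],None,fx=5,fy=5,interpolation=cv2.INTER_CUBIC);cv2.imwrite("pics/b.png",big)
big=cv2.resize(im[150:280,50:260],None,fx=3.8,fy=3.8,interpolation=cv2.INTER_CUBIC);cv2.imwrite("pics/r.png",big)
for p in[(438,246),(327,252),(420,180),(95,215),(85,215),(67,215),(150,210)]:print(p,im[p[1],p[0]])
E
```

```text
(438, 246) [107 172 223]
(327, 252) [100 160 209]
(420, 180) [ 46  91 149]
(95, 215) [116 183 230]
(85, 215) [110 176 227]
(67, 215) [127 188 229]
(150, 210) [130 186 228]
```

View pics/b.png

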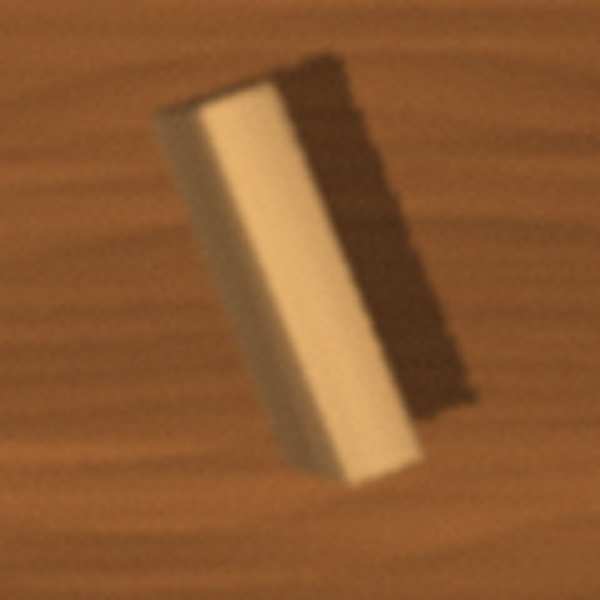

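View pics/r.png

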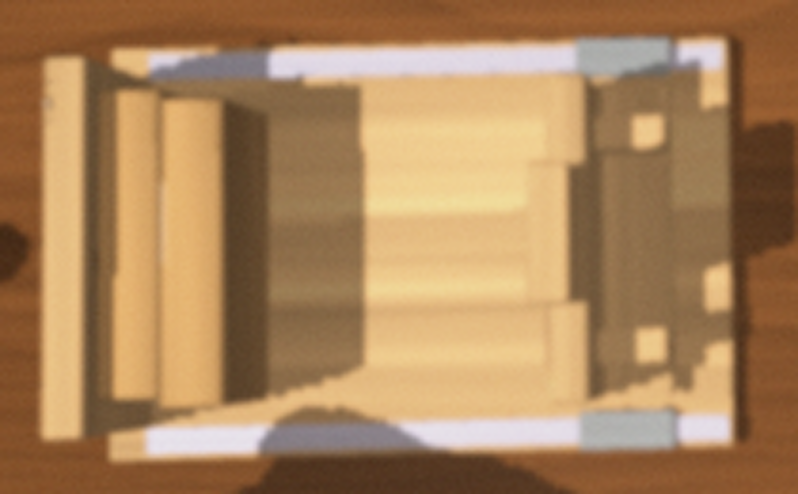

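```bash
python3 - <<'E'
from h import *
np.set_printoptions(precision=4,suppress=True)
c=camera("top")
def m(name,pts,s,off,z):
    p=np.array(pts,float)/s+off; X=ray(c,p,z)
    print(name,X[:,:2].tolist().__repr__() if 0 else X[:,:2].round(4).tolist(),"ctr",X.mean(0)[:2])
    e=np.roll(X,-1,0)-X
    print("  len",np.linalg.norm(e,axis=1),"ang",np.degrees(np.arctan2(e[:,1],e[:,0])))
m("board",[(200,110),(275,82),(422,460),(350,485)],5,(380-.4,190-.4),.07)
o=(50-.37,150-.37)
m("fence",[(43,57),(85,57),(84,439),(41,439)],3.8,o,.097)
m("base",[(110,47),(728,38),(735,443),(110,461)],3.8,o,.012)
m("nbr",[(162,98),(222,101),(220,407),(160,406)],3.8,o,.082)
m("tab",[(530,160),(570,162),(568,302),(528,300)],3.8,o,.140)
m("stopface",[(545,75),(587,77),(587,399),(545,397)],3.8,o,.085)
from scipy.spatial.transform import Rotation as R
print(R.from_quat(get_obs()["tool_rot"]).as_matrix())
E
```

```text
board [[0.5355, -0.3142], [0.545, -0.3405], [0.4139, -0.3862], [0.4055, -0.3613]] ctr [ 0.475  -0.3506]
  len [0.028  0.1389 0.0263 0.1383] ang [ -70.0867 -160.8058  108.6444   19.9018]
fence [[0.6207, 0.3003], [0.6206, 0.282], [0.4513, 0.2795], [0.4516, 0.2981]] ctr [0.536 0.29 ]
  len [0.0184 0.1693 0.0185 0.1691] ang [ -90.4296 -179.1705   89.0302    0.769 ]
base [[0.6374, 0.3037], [0.6393, 0.0011], [0.4401, -0.001], [0.4359, 0.3004]] ctr [0.5382 0.151 ]
  len [0.3025 0.1992 0.3015 0.2016] ang [ -89.6501 -179.3743   90.8108    0.932 ]
nbr [[0.6037, 0.2533], [0.6021, 0.2264], [0.4637, 0.2256], [0.4646, 0.2522]] ctr [0.5335 0.2394]
  len [0.0269 0.1383 0.0266 0.1391] ang [ -93.4246 -179.6645   88.1572    0.4597]
tab [[0.5688, 0.0774], [0.5677, 0.0605], [0.5082, 0.0613], [0.5093, 0.0782]] ctr [0.5385 0.0694]
  len [0.017  0.0595 0.0169 0.0595] ang [-93.4824 179.1553  86.4454  -0.7628]
stopface [[0.6123, 0.0798], [0.6112, 0.0608], [0.4651, 0.0609], [0.4663, 0.0798]] ctr [0.5387 0.0703]
  len [0.0191 0.146  0.0189 0.146 ] ang [-93.3019 179.9361  86.5406   0.022 ]
[[ 0.8943 -0.0008  0.4474]
 [-0.4474 -0.001   0.8943]
 [-0.0002 -1.     -0.0012]]
```

Everything fits the stated sizes: the board is 28 x 139 mm, the rack centre is near (0.537, 0.151) with yaw about 0.6°, and stop travel is about 17 mm. The wanted board is at (0.475, -0.351) with yaw 19.5°. I'll move above it now.

Emit:
{"api": "arm_command", "payload": {
  "plan": [
    [[1.4,-1.2,0],-1.4],
    [[2.8,-2.4,0],-2.8],
    [[4.2,-3.6,0],-4.2],
    [[5.6,-4.8,0],-5.6],
    [[7,-6,0],-7]
  ],
  "fingers": 1,
  "force": 25
}}

```text
time: 0.7
position: [0.4556, 0.4077, 0.2224]
tool_rot: [0.607, -0.363, 0.363, -0.607]
ft_force: [1.1, 0.5, -0.0]
grip_width: 0.0868
```

Emit:
{"api": "arm_command", "payload": {
  "plan": [
    [[0,-2,0],-1.4],
    [[0,-4,0],-2.8],
    [[0,-6,0],-4.2],
    [[0,-8,0],-5.6],
    [[0,-10,0],-7]
  ]
}}

```text
time: 1.2
position: [0.4542, 0.1571, 0.2226]
tool_rot: [0.469, -0.529, 0.529, -0.469]
ft_force: [1.1, -1.0, 0.2]
grip_width: 0.0868
```

Emit:
{"api": "arm_command", "payload": {
  "plan": [
    [[0,-2,0],-1.4],
    [[0,-4,0],-2.8],
    [[0,-6,0],-4.2],
    [[0,-8,0],-5.6],
    [[0,-10,0],-7]
  ]
}}

```text
time: 1.7
position: [0.4542, -0.093, 0.2227]
tool_rot: [0.288, -0.646, 0.646, -0.288]
ft_force: [0.8, -0.6, -0.1]
grip_width: 0.0871
```

Emit:
{"api": "arm_command", "payload": {
  "plan": [
    [[0,-2,0],-1.4],
    [[0,-4,0],-2.8],
    [[0,-6,0],-4.2],
    [[0,-8,0],-5.6],
    [[0.8,-10,0],-5.8]
  ]
}}

```text
time: 2.2
position: [0.4711, -0.3394, 0.2224]
tool_rot: [-0.118, 0.698, -0.697, 0.117]
ft_force: [-0.0, -0.8, 0.0]
grip_width: 0.0873
```

Emit:
{"api": "arm_command", "payload": {
  "plan": [
    [[0,-0.4,-1],0],
    [[0,-0.4,-2],0],
    [[0,-0.4,-3.5],0],
    [[0,-0.4,-3.5],0],
    [[0,-0.4,-3.5],0]
  ]
}}

```text
time: 2.7
position: [0.4729, -0.3472, 0.1348]
tool_rot: [-0.12, 0.698, -0.696, 0.119]
ft_force: [0.3, 0.2, 0.3]
grip_width: 0.0869
```

```bash
python3 - <<'E'
from h import *
from scipy.spatial.transform import Rotation as R
o=get_obs();M=R.from_quat(o["tool_rot"]).as_matrix();print(o["position"],np.degrees(np.arctan2(M[1,2],M[0,2])),o["q"],o["ft_force"])
for n in("top","scene"):
  c=camera(n);cv2.imwrite(f"pics/{n}1.png",c["pixels"][:,:,::-1])
E
```

```text
[ 0.47290382 -0.34716639  0.13479756] -70.57319936874211 [-8.23632858e-01  5.89579327e-01  1.61004521e+00  4.37962710e-05
  9.43739724e-01  4.08075555e-01] [0.30263059 0.21585585 0.25861965]
```

View pics/scene1.png

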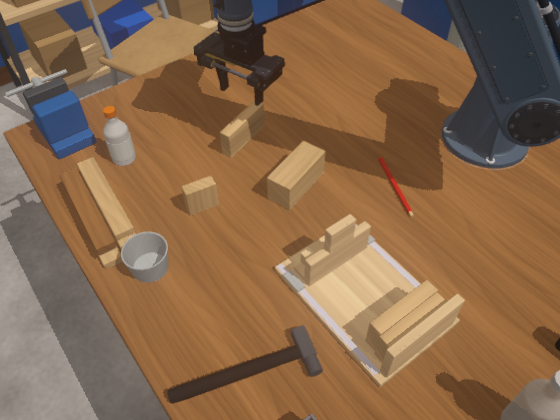

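The gripper is above the wanted board (fingers near (222,85) and (262,97), board at (243,128)) with its yaw aligned. I'll descend and grip.

Emit:
{"api": "arm_command", "payload": {
  "plan": [
    [[0.1,-0.1,-1],0],
    [[0.1,-0.1,-2],0],
    [[0.1,-0.1,-3],0],
    [[0.1,-0.1,-4],0],
    [[0.1,-0.1,-4],0]
  ]
}}

```text
time: 3.3
position: [0.4751, -0.3492, 0.0342]
tool_rot: [-0.12, 0.698, -0.696, 0.119]
ft_force: [-0.8, 0.8, -0.5]
grip_width: 0.0871
```

Emit:
{"api": "arm_command", "payload": {
  "plan": [
    [[0,0,0],0],
    [[0,0,0],0],
    [[0,0,0],0],
    [[0,0,0],0],
    [[0,0,0],0]
  ],
  "fingers": -1,
  "force": 25
}}

```text
time: 3.8
position: [0.4759, -0.3502, 0.0358]
tool_rot: [0.119, -0.697, 0.697, -0.12]
ft_force: [-0.6, -0.5, -0.0]
grip_width: 0.0551
```

Emit:
{"api": "arm_command", "payload": {
  "plan": [
    [[0,0,0],0],
    [[0,0,0],0],
    [[0,0,0],0],
    [[0,0,0],0],
    [[0,0,0],0]
  ]
}}

```text
time: 4.3
position: [0.4757, -0.35, 0.035]
tool_rot: [0.119, -0.697, 0.697, -0.119]
ft_force: [-0.5, -1.0, -0.9]
grip_width: 0.0281
```

Emit:
{"api": "arm_command", "payload": {
  "plan": [
    [[0,0,0],0],
    [[0,0,0],0],
    [[0,0,0],0]
  ]
}}

```text
time: 4.6
position: [0.4756, -0.3499, 0.035]
tool_rot: [-0.119, 0.697, -0.697, 0.119]
ft_force: [-0.5, -0.8, -1.1]
grip_width: 0.0275
```

Emit:
{"api": "arm_command", "payload": {
  "plan": [
    [[0,0,1],0],
    [[0,0,2.5],0],
    [[0,0,4],0],
    [[0,0,5.5],0],
    [[0,0,7],0]
  ]
}}

```text
time: 5.1
position: [0.475, -0.3492, 0.2111]
tool_rot: [-0.12, 0.697, -0.696, 0.119]
ft_force: [0.9, -1.1, -1.3]
grip_width: 0.028
```

Emit:
{"api": "arm_command", "payload": {
  "plan": [
    [[0.5,1,0],-0.8],
    [[1,2.5,0],-1.6],
    [[1.5,4,0],-2.4],
    [[2,5.5,0],-3.2],
    [[2.4,7,0],-3.8]
  ]
}}

```text
time: 5.6
position: [0.5356, -0.1732, 0.2097]
tool_rot: [-0.002, 0.707, -0.707, 0.001]
ft_force: [0.7, 0.1, -1.6]
grip_width: 0.028
```

Emit:
{"api": "arm_command", "payload": {
  "plan": [
    [[0,1.5,0],0],
    [[0,3,0],0],
    [[0,4.5,0],0],
    [[0,6,0],0],
    [[0,7.4,0],0]
  ]
}}

```text
time: 6.1
position: [0.5347, 0.0119, 0.2097]
tool_rot: [-0.003, 0.707, -0.707, 0.002]
ft_force: [0.7, 0.4, -2.0]
grip_width: 0.0281
```

Emit:
{"api": "arm_command", "payload": {
  "plan": [
    [[0,1.5,0],0],
    [[0,3,0],0],
    [[0,4.5,0],0],
    [[0,6,0],0],
    [[0,7,0],0]
  ]
}}

```text
time: 6.6
position: [0.5345, 0.1875, 0.2097]
tool_rot: [-0.004, 0.707, -0.707, 0.003]
ft_force: [-0.6, -1.4, -1.4]
grip_width: 0.0277
```

Emit:
{"api": "arm_command", "payload": {
  "plan": [
    [[0,0,0],0],
    [[0,0,0],0]
  ]
}}

```text
time: 6.8
position: [0.5349, 0.1852, 0.2096]
tool_rot: [0.004, -0.707, 0.707, -0.003]
ft_force: [-0.7, 0.1, -2.2]
grip_width: 0.0279
```

```bash
python3 - <<'E'
from h import *
from scipy.spatial.transform import Rotation as R
o=get_obs();M=R.from_quat(o["tool_rot"]).as_matrix();print(o["position"],np.degrees(np.arctan2(M[1,2],M[0,2])),o["q"],o["ft_force"],o["grip_width"])
for n in("top","scene"):
  c=camera(n);cv2.imwrite(f"pics/{n}2.png",c["pixels"][:,:,::-1])
E
```

```text
[0.53486923 0.18524139 0.20961304] -89.47959798241212 [ 1.36336901e-01  4.64495532e-01  1.59563981e+00 -6.45865521e-04
  1.08284596e+00  1.69835417e+00] [-0.6697028   0.05941257 -2.20930065] 0.02794317932440954
```

View pics/scene2.png

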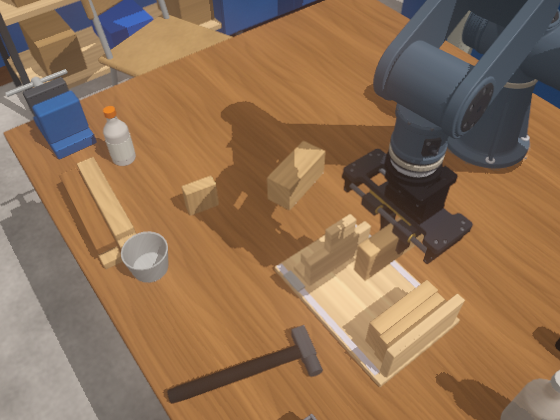

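View pics/top2.png

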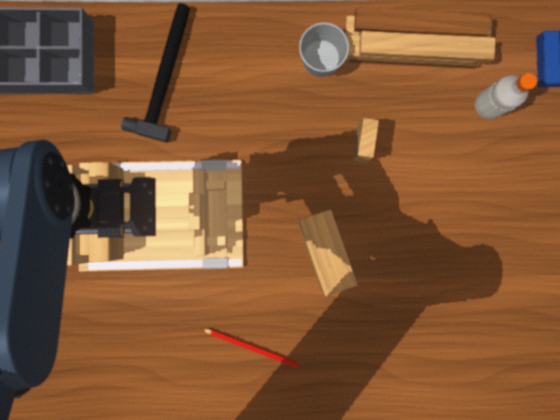

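The board is held level over the gap (scene about (378,250)), parallel to the rack. I'll lower it.

Emit:
{"api": "arm_command", "payload": {
  "plan": [
    [[0,0,-1],0],
    [[0,0,-2.2],0],
    [[0,0,-3.4],0],
    [[0,0,-4.2],0],
    [[0,0,-5],0]
  ]
}}

```text
time: 7.4
position: [0.5356, 0.1834, 0.084]
tool_rot: [0.002, -0.707, 0.707, -0.002]
ft_force: [-0.2, 0.1, -1.7]
grip_width: 0.0274
```

Emit:
{"api": "arm_command", "payload": {
  "plan": [
    [[0,0,-0.4],0],
    [[0,0,-0.8],0],
    [[0,0,-1.2],0],
    [[0,0,-1.35],0],
    [[0,0,-1.35],0]
  ]
}}

```text
time: 7.9
position: [0.5355, 0.185, 0.0511]
tool_rot: [0.003, -0.707, 0.707, -0.002]
ft_force: [0.4, 0.6, -1.8]
grip_width: 0.0283
```

Emit:
{"api": "arm_command", "payload": {
  "plan": [
    [[0,0,-0.1],0],
    [[0,0,-0.15],0],
    [[0,0,-0.15],0]
  ]
}}

```text
time: 8.2
position: [0.5357, 0.1852, 0.0478]
tool_rot: [-0.003, 0.707, -0.707, 0.003]
ft_force: [0.3, -0.2, -2.2]
grip_width: 0.0275
```

Emit:
{"api": "arm_command", "payload": {
  "plan": [
    [[0,0,-0.05],0],
    [[0,0,-0.1],0],
    [[0,0,-0.1],0]
  ]
}}

```text
time: 8.5
position: [0.5359, 0.1848, 0.0467]
tool_rot: [0.003, -0.707, 0.707, -0.003]
ft_force: [-2.7, -0.7, 8.0]
grip_width: 0.0277
```

```bash
python3 - <<'E'
from h import *
for n in("top","scene"):
  c=camera(n);cv2.imwrite(f"pics/{n}3.png",cv2.resize(c["pixels"][(130 if n=="top" else 180):,(0 if n=="top" else 230):][:250,:330,::-1],None,fx=2.4,fy=2.4))
E
```

```text
(no output)
```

View pics/scene3.png

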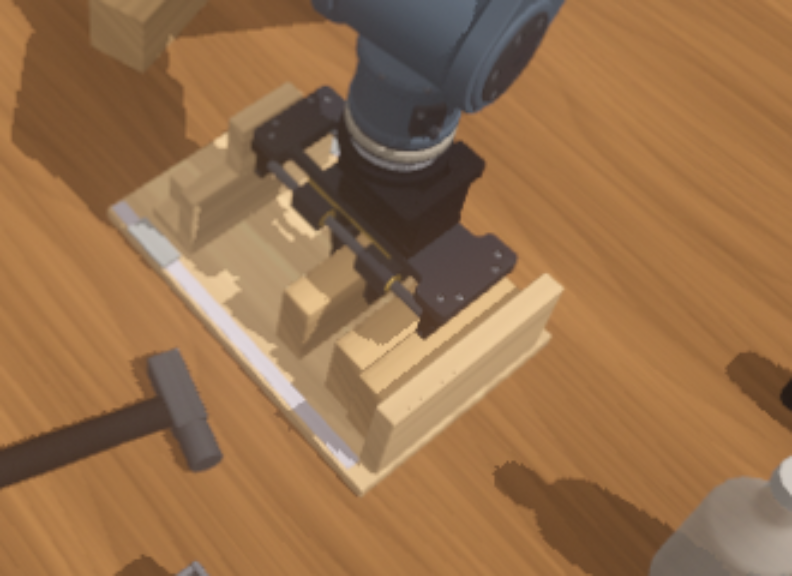

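The board stands on the base, parallel to the others, with about 8 N of contact force. The pads have room, so I'll open slightly to about 36 mm and lift.

Emit:
{"api": "arm_command", "payload": {
  "plan": [
    [[0,0,0.05],0],
    [[0,0,0.05],0],
    [[0,0,0.05],0],
    [[0,0,0.05],0],
    [[0,0,0.05],0]
  ],
  "fingers": -0.17
}}

```text
time: 9.1
position: [0.5356, 0.1851, 0.0461]
tool_rot: [0.003, -0.707, 0.707, -0.003]
ft_force: [-0.5, 0.5, -0.3]
grip_width: 0.036
```

Emit:
{"api": "arm_command", "payload": {
  "plan": [
    [[0,0,0.5],0],
    [[0,0,1],0],
    [[0,0,2.2],0],
    [[0,0,3.6],0],
    [[0,0,5],0]
  ]
}}

```text
time: 9.6
position: [0.5355, 0.1851, 0.1736]
tool_rot: [-0.002, 0.707, -0.707, 0.003]
ft_force: [0.3, -0.8, 0.1]
grip_width: 0.036
```

Emit:
{"api": "arm_command", "payload": {
  "plan": [
    [[0,0,0.5],0],
    [[0.1,-1.5,0.5],0],
    [[0.1,-3,0.5],0],
    [[0.1,-4.6,0.5],0],
    [[0.1,-4.6,0.5],0]
  ],
  "fingers": 0.4
}}

```text
time: 10.1
position: [0.5382, 0.0661, 0.184]
tool_rot: [0.001, -0.707, 0.708, -0.001]
ft_force: [1.0, 0.5, -0.8]
grip_width: 0.0597
```

```bash
python3 - <<'E'
from h import *
print(get_obs()["position"])
for n in("top","scene"):
  c=camera(n);cv2.imwrite(f"pics/{n}4.png",cv2.resize(c["pixels"][(130 if n=="top" else 180):,(0 if n=="top" else 230):][:250,:330,::-1],None,fx=2.4,fy=2.4))
E
```

```text
[0.5382427  0.06605921 0.18400679]
```

View pics/scene4.png

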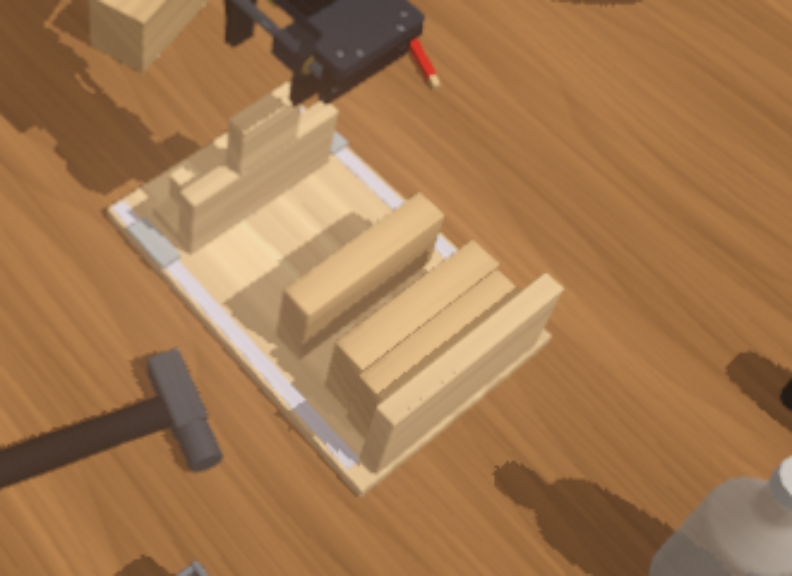

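View pics/top4.png

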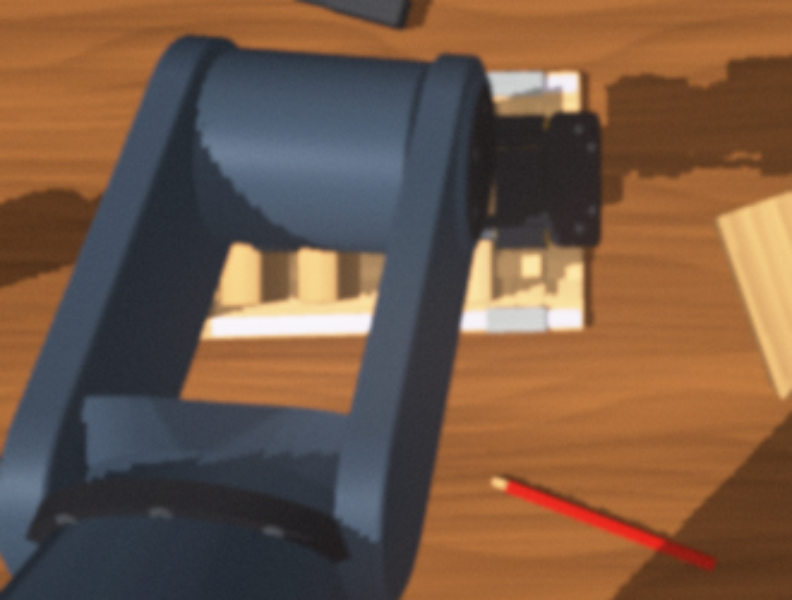

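The board stands upright and parallel: in the crop its top face runs (284,290) to (418,195), and the neighbour's runs (334,345) to (473,242). I'll check how level the ends are.

```bash
python3 - <<'E'
from h import *
np.set_printoptions(precision=4,suppress=True)
c=camera("scene");k=2.4;o=(230-.3,180-.3)
for nm,p in(("third",[(284,290),(304,315),(442,215),(418,195)]),("nbr",[(334,345),(358,368),(498,265),(473,242)])):
  X=ray(c,np.array(p)/k+o,.082);print(nm,X[:,:2].tolist(),X.mean(0))
im=c["pixels"][190:340,330:450,::-1];cv2.imwrite("pics/z.png",cv2.resize(im,None,fx=4,fy=4,interpolation=cv2.INTER_CUBIC))
E
```

```text
third [[0.604806267155374, 0.1734923385041628], [0.6068139220112561, 0.19730166856618564], [0.46757370922156627, 0.19651256138874468], [0.4690833341161993, 0.17269483908586314]] [0.5371 0.185  0.082 ]
nbr [[0.6058086231715825, 0.22755509168245203], [0.6045114498814294, 0.25052431657372665], [0.46626272839460947, 0.2519920484711939], [0.4664106584554064, 0.22719446481980238]] [0.5357 0.2393 0.082 ]
```

View pics/z.png

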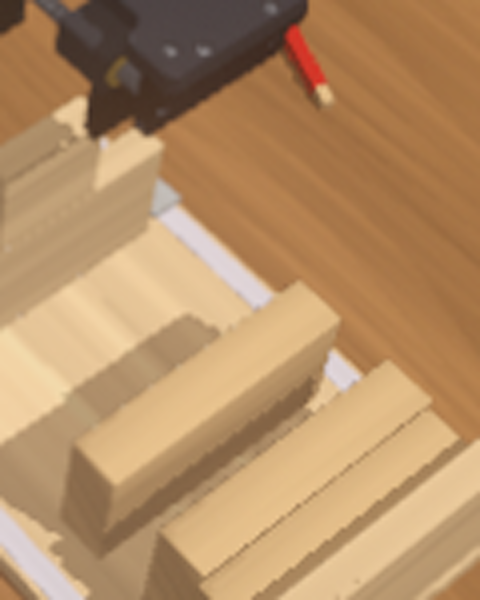

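The ends are level to about 1–2 mm. I'll grip the tab next.

Emit:
{"api": "arm_command", "payload": {
  "plan": [
    [[0,0,0],0],
    [[0,0,-1],0],
    [[0,0,-2],0],
    [[0,0,-3],0],
    [[0,0,-3.5],0]
  ]
}}

```text
time: 10.75
position: [0.5367, 0.0715, 0.0944]
tool_rot: [-0.005, 0.707, -0.707, 0.002]
ft_force: [-0.2, 0.5, -0.3]
grip_width: 0.0608
```

Emit:
{"api": "arm_command", "payload": {
  "plan": [
    [[0,0,0],0],
    [[0,0,0],0],
    [[0,0,0],0],
    [[0,0,0],0],
    [[0,0,0],0]
  ],
  "fingers": -1,
  "force": 25
}}

```text
time: 11.25
position: [0.5386, 0.07, 0.0972]
tool_rot: [0.002, -0.707, 0.707, -0.003]
ft_force: [-0.1, -0.0, 0.1]
grip_width: 0.0288
```

Emit:
{"api": "arm_command", "payload": {
  "plan": [
    [[0,0,0],0],
    [[0,0,0],0],
    [[0,0,0],0],
    [[0,0,0],0],
    [[0,0,0],0]
  ]
}}

```text
time: 11.75
position: [0.5384, 0.0699, 0.0968]
tool_rot: [0.002, -0.707, 0.707, -0.003]
ft_force: [-1.1, -0.6, 5.3]
grip_width: 0.0178
```

Emit:
{"api": "arm_command", "payload": {
  "plan": [
    [[0,0.5,0],0],
    [[0,1.1,0],0],
    [[0,1.7,0],0],
    [[0,2.3,0],0],
    [[0,2.8,0],0]
  ]
}}

```text
time: 12.25
position: [0.5377, 0.1403, 0.0968]
tool_rot: [0.003, -0.707, 0.707, -0.003]
ft_force: [-1.5, -2.1, 6.7]
grip_width: 0.0177
```

Emit:
{"api": "arm_command", "payload": {
  "plan": [
    [[0,0.3,0],0],
    [[0,0.5,0],0],
    [[0,0.7,0],0],
    [[0,0.9,0],0],
    [[0,1.1,0],0]
  ]
}}

```text
time: 12.75
position: [0.5375, 0.1673, 0.0968]
tool_rot: [0.003, -0.707, 0.707, -0.002]
ft_force: [-2.4, -2.8, 6.8]
grip_width: 0.018
```

Emit:
{"api": "arm_command", "payload": {
  "plan": [
    [[0,0.1,0],0],
    [[0,0.2,0],0],
    [[0,0.3,0],0],
    [[0,0.4,0],0],
    [[0,0.5,0],0]
  ]
}}

```text
time: 13.25
position: [0.5373, 0.1796, 0.0968]
tool_rot: [0.003, -0.707, 0.707, -0.002]
ft_force: [-3.1, -1.7, 6.5]
grip_width: 0.0179
```

```bash
python3 - <<'E'
from h import *
c=camera("scene");cv2.imwrite("pics/scene5.png",cv2.resize(c["pixels"][180:,230:][:250,:330,::-1],None,fx=2.4,fy=2.4))
E
```

```text
(no output)
```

View pics/scene5.png

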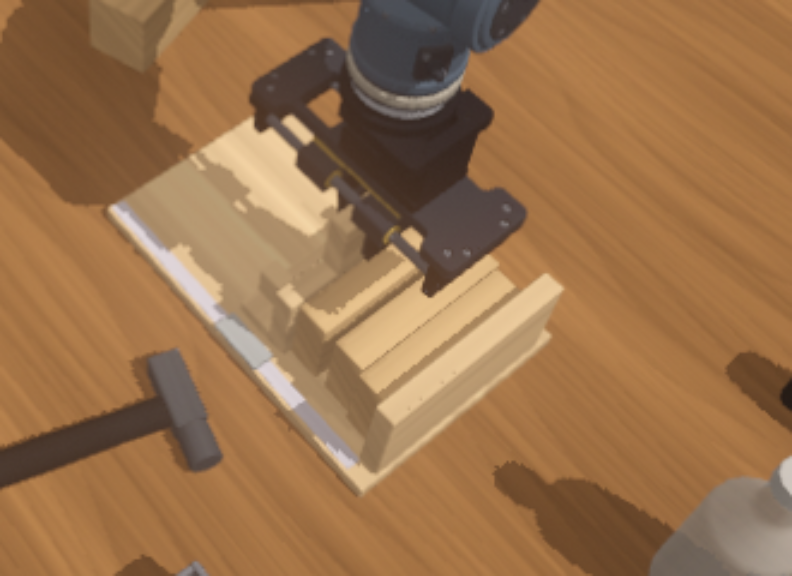

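Emit:
{"api": "arm_command", "payload": {
  "plan": [
    [[0,0.05,0],0],
    [[0,0.1,0],0],
    [[0,0.15,0],0],
    [[0,0.2,0],0]
  ]
}}

```text
time: 13.7
position: [0.5373, 0.1846, 0.0967]
tool_rot: [0.003, -0.707, 0.707, -0.002]
ft_force: [-2.7, -3.3, 7.7]
grip_width: 0.0176
```

The stop (edge near (300,320)) is pushing the upright board towards its neighbour, with a small gap left. I'll keep going until the force rises.

Emit:
{"api": "arm_command", "payload": {
  "plan": [
    [[0,0.03,0],0],
    [[0,0.06,0],0],
    [[0,0.09,0],0],
    [[0,0.12,0],0]
  ]
}}

```text
time: 14.1
position: [0.5373, 0.1876, 0.0968]
tool_rot: [0.003, -0.707, 0.707, -0.002]
ft_force: [-3.9, -2.7, 7.2]
grip_width: 0.0173
```

Emit:
{"api": "arm_command", "payload": {
  "plan": [
    [[0,0.03,0],0],
    [[0,0.06,0],0],
    [[0,0.08,0],0]
  ]
}}

```text
time: 14.4
position: [0.5372, 0.1876, 0.0967]
tool_rot: [0.004, -0.706, 0.708, -0.002]
ft_force: [-3.3, -10.3, 8.0]
grip_width: 0.0178
```

Emit:
{"api": "arm_command", "payload": {
  "plan": [
    [[0,0.04,0],0],
    [[0,0.08,0],0],
    [[0,0.08,0],0],
    [[0,0.08,0],0]
  ]
}}

```text
time: 14.8
position: [0.5372, 0.1877, 0.0967]
tool_rot: [0.004, -0.705, 0.709, -0.002]
ft_force: [-2.5, -15.5, 8.9]
grip_width: 0.0178
```

Force is 15 N with the tab at y = 0.188, the predicted packed position. I'll release and lift away.

Emit:
{"api": "arm_command", "payload": {
  "plan": [
    [[0,0,0],0],
    [[0,0,0],0],
    [[0,0,0],0],
    [[0,0,0],0],
    [[0,0,0],0]
  ],
  "fingers": 0.1
}}

```text
time: 15.3
position: [0.538, 0.1924, 0.096]
tool_rot: [-0.003, 0.707, -0.707, 0.003]
ft_force: [-0.6, -0.7, 0.3]
grip_width: 0.0455
```

Emit:
{"api": "arm_command", "payload": {
  "plan": [
    [[0,-0.1,0.5],0],
    [[0,-0.1,1.2],0],
    [[0,-0.1,2.2],0],
    [[0,-0.1,3.6],0],
    [[0,-0.1,5],0]
  ]
}}

```text
time: 15.8
position: [0.5378, 0.1895, 0.223]
tool_rot: [-0.003, 0.707, -0.707, 0.003]
ft_force: [0.5, 0.3, -0.8]
grip_width: 0.0479
```

Emit:
{"api": "arm_command", "payload": {
  "plan": [
    [[0,-2,0],0],
    [[0,-4,0],0],
    [[0,-6,0],0],
    [[0,-8,0],0],
    [[0,-10,0],0]
  ]
}}

```text
time: 16.3
position: [0.538, -0.0622, 0.2224]
tool_rot: [0.002, -0.707, 0.707, -0.003]
ft_force: [0.7, 0.3, -0.6]
grip_width: 0.0475
```

Emit:
{"api": "arm_command", "payload": {
  "plan": [
    [[0,-2,0],0],
    [[0,-4,0],0],
    [[0,-6,0],0],
    [[0,-6,0],0],
    [[0,-6,0],0]
  ]
}}

```text
time: 16.8
position: [0.5378, -0.2117, 0.2218]
tool_rot: [-0.001, 0.707, -0.707, 0.002]
ft_force: [0.7, -0.2, -0.4]
grip_width: 0.0479
```

```bash
python3 - <<'E'
from h import *
print(get_obs()["position"],get_obs()["ft_force"])
c=camera("scene");cv2.imwrite("pics/scene6.png",cv2.resize(c["pixels"][180:,230:][:250,:330,::-1],None,fx=2.4,fy=2.4))
c=camera("top");cv2.imwrite("pics/top6.png",cv2.resize(c["pixels"][150:280,50:260,::-1],None,fx=3.8,fy=3.8,interpolation=cv2.INTER_CUBIC))
E
```

```text
[ 0.53782785 -0.21165471  0.22180664] [ 0.71535311 -0.20027418 -0.40819856]
```

View pics/scene6.png

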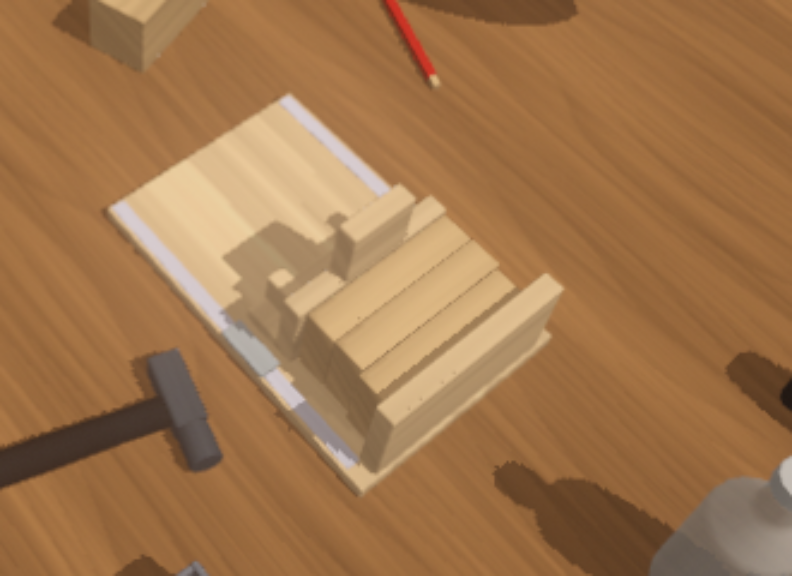

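View pics/top6.png

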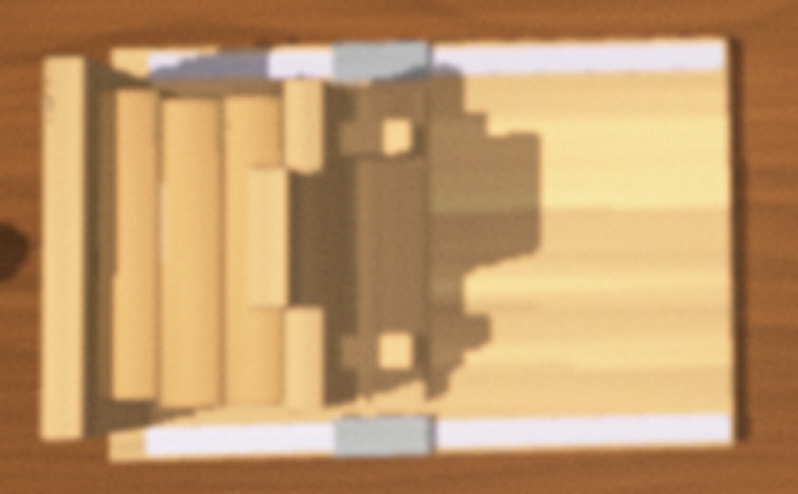

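```bash
python3 - <<'E'
from h import *
c=camera("top");o=np.array((50-.37,150-.37))
f=lambda p,z:ray(c,np.array([p])/3.8+o,z)[0][:2].round(4)
print("stop face",f((285,80),.085),f((285,400),.085),"tab",f((249,168),.14),f((249,304),.14))
print("third",f((225,95),.082),f((281,97),.082),f((280,404),.082),f((224,404),.082))
print("nbr",f((222,101),.082),f((220,407),.082))
im=c["pixels"][:,:,::-1]
for r in(175,178,243,248):print(r,im[r,100:142].sum(1).tolist())
c=camera("scene");cv2.imwrite("pics/z6.png",cv2.resize(c["pixels"][255:365,340:450,::-1],None,fx=5,fy=5,interpolation=cv2.INTER_CUBIC))
E
```

```text
stop face [0.6111 0.1973] [0.4665 0.1959] tab [0.5666 0.1959] [0.509  0.1953]
third [0.6048 0.2251] [0.6037 0.1999] [0.4647 0.199 ] [0.4651 0.2239]
nbr [0.6021 0.2264] [0.4637 0.2256]
175 [377, 371, 362, 365, 361, 354, 349, 350, 366, 404, 438, 444, 458, 448, 443, 448, 439, 432, 441, 431, 418, 398, 376, 378, 428, 539, 587, 587, 587, 575, 563, 555, 551, 536, 451, 332, 268, 267, 265, 253, 260, 274]
178 [528, 522, 519, 516, 502, 482, 461, 429, 432, 494, 544, 557, 561, 551, 556, 548, 536, 532, 529, 513, 504, 496, 477, 441, 462, 545, 580, 588, 588, 572, 562, 555, 554, 540, 457, 335, 275, 266, 266, 257, 263, 273]
243 [556, 551, 544, 531, 534, 519, 501, 465, 440, 487, 536, 550, 553, 555, 557, 561, 552, 558, 548, 539, 538, 530, 517, 488, 499, 560, 596, 601, 596, 592, 583, 574, 566, 553, 479, 354, 292, 271, 278, 310, 350, 381]
248 [559, 551, 542, 541, 526, 522, 508, 469, 437, 485, 530, 546, 549, 556, 559, 554, 559, 555, 548, 545, 541, 528, 514, 497, 497, 554, 596, 598, 595, 589, 577, 575, 565, 547, 483, 356, 288, 278, 279, 279, 277, 289]
```

View pics/z6.png

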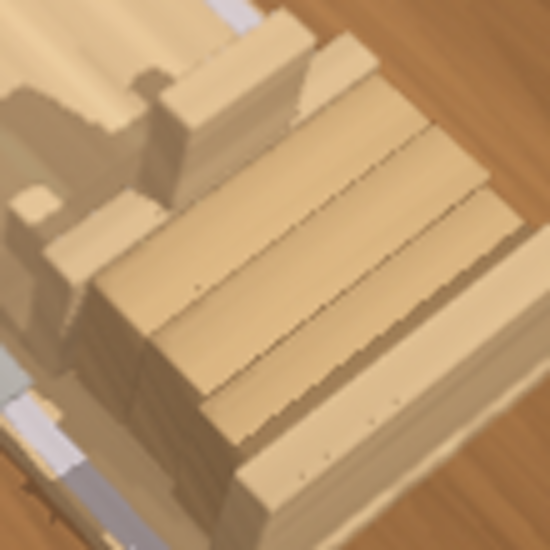

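The seams between stop, boards and fence are single dark lines, the ends match within 2 mm, and the stop face is at y ≈ 0.197 (expected 0.197). I'm handing in.

```bash
python3 -c "
from rig import *
print(hand_in(), get_obs()['time'])"
```

```text
the job is handed in; nothing more can be done
the job is handed in; nothing more can be done
```

The matching board now stands on edge in the rack beside the other two, and the stop presses all three against the fence. The job is handed in after about 17 s, with the arm withdrawn and touching nothing.

- **Picking and placing:** I gripped the 140 x 28 mm board, which read 28 mm between the fingers. I set it down in the gap, turned to match the rack and about 26 mm short of its neighbour to leave room for the finger.
- **Pressing:** I then gripped the stop's tab and slid the stop up. It pushed the board across the rest of the gap until it stopped dead at about 15 N, and I let go.
- **Last checks:** The board stood upright and parallel, with its ends about 1–2 mm from level with its neighbour's. The stop face measured y = 0.196 to 0.197 m against about 0.197 m expected. That puts the travel within 1–2 mm of the 135 mm given for a snug pack.
- **Disagreement:** By the pictures there was about 1 pixel (2–3 mm) between the stop face and the board. That is within pixel and calibration error, and the firm 15 N contact before release suggests they touch. I saw no other failed checks.

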